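# Turn a sample tile over at a drop edge and slide it home for numbering

### The arm

A 7-joint arm with a two-finger parallel gripper is mounted at the origin on a cart in front of the work surface, level with it; the furniture and walls round the work are solid. World frame = base frame: x ahead of the robot, y to its left, z up, the work surface at z = 0. Lengths are in m, angles in rad, forces in N, time in s.
With the tool pointing down it reaches from about 0.425 to 0.925 m from the base axis. Payload 6.8 kg.
Tool frame: the origin (TCP) lies on the front face of the gripper's body, between the roots of the fingers; the fingertips stand 73 mm ahead of it and the grasp point (between the pads) lies 54 mm ahead of it; z points along the fingers, y is the direction in which the jaws open and shut (so a half turn about z gives the same grasp; the last joint's range is limited). The gripper opens to 85 mm and grips with 20 to 120 N. Pads are 22 mm wide; open, the fingers measure 114 mm over their backs; the gripper's body (76 mm by 85 mm) begins 54 mm behind the grasp point. The pads swing forward as they close: fully open they stand 13 mm farther back than shut.
Start: joints at [1.153, 0.477, 0.022, 1.555, -0.011, 1.109, -0.083], TCP at [0.206, -0.643, 0.304] pointing down, gripper open.
Joint ranges: [-2.96, 2.96], [-0.34, 2.1], [-1.41, 1.46], [0.24, 2.44], [-1.37, 4.51], [0.17, 1.92], [-2.96, 2.96]. Speed limits (rad/s): [2.39, 2.39, 3.14, 3.14, 3.14, 3.14, 3.14].

### API

Orientations are given as a rotation vector (axis times angle).
In Python, from bench import * gives the robot as it stands.
- The arm moves only by the tool jog_arm, never from a script. Its argument "plan" is a list of rows, each a list of 2 entries, a list of its own where there are three numbers: the shift along the world's x, y, z in cm, then the turn about the world's z in rad. In form: [[[tx, ty, tz], twist], ...]. A call has 1 to 12 rows; each row shifts and turns the commanded pose from where the row before left it; what a row does not reach is not made up. A row lasts 1/10 s, in which the tool goes at most 50 mm and 8.59 degrees, less where a joint would pass 70% of its speed; a pose out of reach is approached as far as the arm can. A call is refused whole if a number of a shift passes 5 or a number of a turn 0.15, either way. A call with a gripper value outside its range is refused whole. "hand" is the finger opening in cm, from 0 to 8.54, set as the call begins (left out, the last holds). The fingers move at their own pace and stop on an object; "grip_force" is the grip in N (left out, the last holds). Time passes only in rows, so rows that do not move let the fingers close. It gives the time, the measured TCP pose, the force and the opening at its end, in the units of the state.
- get_obs(): the state, without advancing time (a new reading comes with each control period).
- grab_frame(name): name is "side" or "top"; returns the picture (384x512x3 uint8, red, green, blue); there is no depth.
- get_calibration(name): a dict with "intrinsics" (3x3 intrinsics, pixels), "xyz" and "orientation" of the camera in the world. Camera axes: x right, y down, z forward; pixel columns grow to the right and rows downward; lengths in m; the calibration is good to about 2 mm. A picture is of the moment at which its call begins. get_calibration takes no time and is no camera call.
- hand_in(): hands the job in, once; it reports no verdict.
The state is a dict: "clock": time; "joints": joint angles; "qvel": joint speeds; "tau": joint torques, N m; "tcp_pos": TCP position; "orientation": TCP orientation; "contact_force": force on the tool from outside, world axes, zero at the start; "moment": the same for the moment, N m; "grip_width": finger opening in m.
Only numpy, scipy, OpenCV 4.12 (cv2) and the standard library are available. Lean on these libraries where they do the work, as an engineer would, in place of code of your own. Each camera call takes 0.05 s, during which the arm holds its last target. There are 200 camera calls.

### The job

The glazed sample tile has to be numbered on its back. Without picking it up, push it slowly along the deck of the wooden stand and over the drop edge so that it turns over in falling and lands face down on the black rubber bed below; then slide it sideways until its side lies flush along the aluminium fence. Leave the jar, the bowl and the brown bottle on the board where they stand.

Things in the scene. Friction and masses are not known exactly. Their poses are not given: they have to be found in the camera images.
- stand: Wooden turn-over stand, 264 x 158 mm, fixed. Origin on the board (z = 0) under the middle of the drop edge; x = push direction (deck, edge, rubber bed), y = left of it, z up. Deck 200 mm high, x -101 to 0 mm, y +/-62 mm, open at its rear (-x) end; guide rails 8 mm high, inner faces y = +/-56 mm. Panels close the space under the deck, which falls sheer to the bed.
- stand_edge (a point): Middle of the rounded drop edge, at deck height: x = 0, y = 0, z = 200 mm in the stand's frame, same axes. A tile pushed slowly (25 to 90 mm/s) from behind, low on its rear side and as far as the edge, overbalances, tips front end down and turns over in falling; its centre lands at x = 40 to 115 mm. Pushed fast it may land face up.
- stand_home (a point): Point at x = 75, y = 40, z = 19 mm in the stand's frame, same axes: the finished tile has its centre at this y (any x). Rubber bed: top 12 mm high, x 0 to 158, y -67 to +89 mm. Aluminium side fence on the left (+y): inner face y = 80 mm, x 8 to 158. Wooden end fence: inner face x = 150 mm. Both stand 20 mm above the bed. The right (-y) side is open.
- tile_center (a point): Centre of the tile, 75 (x) x 80 (y) x 14 mm, about 180 g: glazed face blue and white, back terracotta with ribs. Its z axis points out of the glazed face (up at the start, down when turned over); x lies roughly along the push direction. It starts face up on the deck between the rails. A push with two fingertips side by side keeps it square.
- glaze_jar: Small blue jar with white lid, 45 mm diameter, 70 mm high, at the left of the board; origin at its underside. Leave alone.
- tea_bowl: Painted porcelain bowl, 110 mm wide, 56 mm high, at the left of the board; origin at its underside. Leave alone.
- brown_bottle: Brown bottle with black cap, 40 mm diameter, 74 mm high, behind the plate on its wire stand; origin at its underside. Leave alone.

How it is judged:
By the outcome, as a careful person would: the job done as asked, in the order asked, and still so for the second after the job is handed in, with the robot touching nothing.
It also fails if it takes over 45 s, if anything falls off the work surface, if the arm or the gripper's body presses on something with over 40 N, if the wrist force passes 120 N, or if a joint passes its speed limit or range.

## Working session

There is one attempt and no reset: what is moved stays moved. The work goes in short steps, Python scripts to look and compute and a tool call to move; the robot and the scene stay as the last step left them, time stands still between calls to the robot, and variables do not carry over. Pictures are saved under pics/ and viewed, about 8 in all and at most 12, crops included, and the job is handed in when it is done.

Besides the shell and the picture viewer there is one more tool, called as name(argument=value, ...) on one line, values as JSON. jog_arm: Moves the arm, as the interface text tells. Its arguments: {"type":"object","properties":{"plan":{"type":"array","items":{"type":"array"}},"hand":{"type":"number"},"grip_force":{"type":"number"}},"required":["plan"]}

```bash
mkdir -p pics; python3 - <<'E'
from bench import *
import cv2,numpy as np
for n in("side","top"):
    f=grab_frame(n); cv2.imwrite(f"pics/{n}0.png",cv2.resize(f[:,:,::-1],None,fx=1.5,fy=1.5,interpolation=cv2.INTER_CUBIC)); print(get_calibration(n))
print(get_obs())
E
```

```text
{'intrinsics': array([[478.2703248 ,   0.        , 254.60740329],
       [  0.        , 478.2703248 , 192.93611707],
       [  0.        ,   0.        ,   1.        ]]), 'xyz': array([0.04519445, 0.91843242, 0.90212644]), 'orientation': array([-0.71020789,  2.50229961, -1.29834799])}
{'intrinsics': array([[473.07684201,   0.        , 250.85034691],
       [  0.        , 473.07684201, 193.44439838],
       [  0.        ,   0.        ,   1.        ]]), 'xyz': array([0.39553564, 0.02464839, 1.21345548]), 'orientation': array([-2.12825918,  2.12288251, -0.20303364])}
{'clock': 0.1, 'joints': array([ 1.15291093,  0.47769434,  0.02234801,  1.55636281, -0.01149566,
        1.10930206, -0.08312073]), 'qvel': array([-0.00050097, -0.0033756 , -0.00091341, -0.00454384, -0.00024159,
        0.00085898,  0.00080253]), 'tau': array([ 3.72503433e-03, -5.97766936e+01,  1.61302909e+00, -2.81957263e+01,
        1.26980254e-02,  5.01889939e-03,  1.22367140e-05]), 'tcp_pos': array([ 0.20564137, -0.64247035,  0.30303412]), 'orientation': array([-3.10240700e+00, -4.84414663e-01,  5.89339383e-04]), 'contact_force': array([ 1.07006157, -0.15379917,  0.25082625]), 'moment': array([ 0.04671476, -0.06168145,  0.0042917 ]), 'grip_width': 0.08543854721392906}
```

View pics/side0.png

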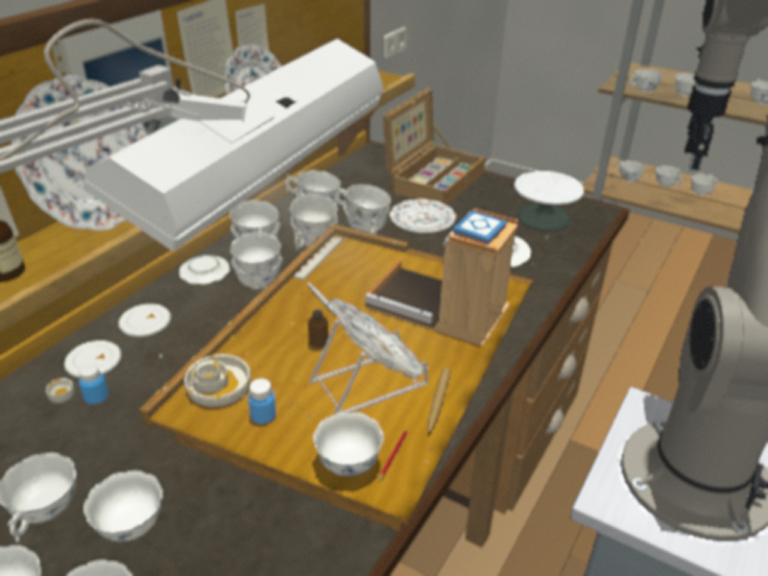

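View pics/top0.png

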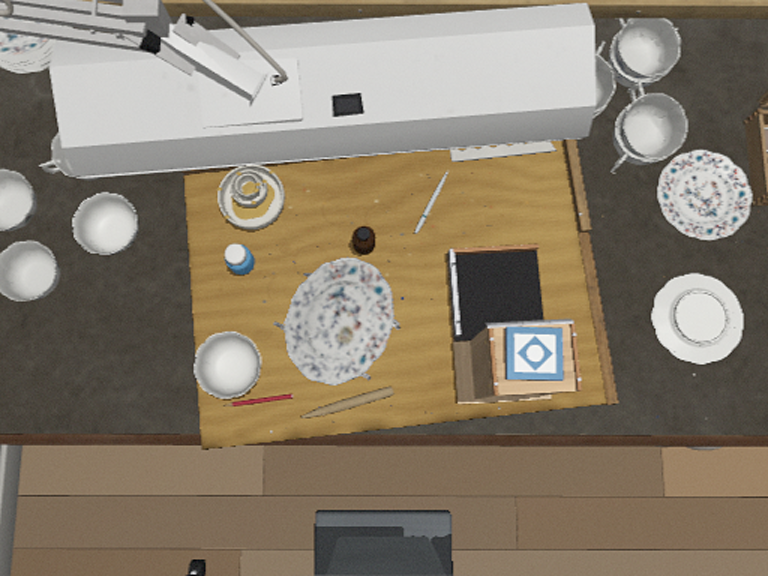

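The top view shows the stand with the tile at about (535,353) and the black bed at (500,290). The push direction is up the image (world +x), and the fence is at the left of the bed (455,290). A lamp shade overhangs the far side. Next I'll take an enlarged crop of the stand.

```bash
cat > h.py <<'E'
from bench import *
import cv2,numpy as np
from scipy.spatial.transform import Rotation as R
def cam(n):
    c=get_calibration(n); return c["intrinsics"],c["xyz"],R.from_rotvec(c["orientation"]).as_matrix()
def ray(n,u,v,z):
    K,p,M=cam(n); d=M@np.linalg.solve(K,[u,v,1]); return p+d*(z-p[2])/d[2]
def proj(n,P):
    K,p,M=cam(n); q=(np.atleast_2d(P)-p)@M@K.T; return q[:,:2]/q[:,2:]
def crop(n,name,u0,v0,w,h,s):
    f=grab_frame(n)[v0:v0+h,u0:u0+w,::-1]; cv2.imwrite(f"pics/{name}.png",cv2.resize(f,None,fx=s,fy=s,interpolation=cv2.INTER_CUBIC))
E
python3 - <<'E'
from h import *
crop("top","c1",290,155,110,120,5)
for u,v,z in [(503,323,.214),(563,323,.214),(506,381,.214),(566,379,.214),(535,353,.214),(487,323,.2),(574,321,.2),(453,250,.032),(543,250,.012)]: print(u,v,ray("top",u/1.5,v/1.5,z))
E
```

```text
503 323 [ 0.53698341 -0.15961069  0.214     ]
563 323 [ 0.53721719 -0.24502958  0.214     ]
506 381 [ 0.45503635 -0.16127637  0.214     ]
566 379 [ 0.45802276 -0.24554301  0.214     ]
535 353 [ 0.4943967  -0.20347874  0.214     ]
487 323 [ 0.53890157 -0.13910516  0.2       ]
574 321 [ 0.54215776 -0.26483794  0.2       ]
453 250 [ 0.68869618 -0.11133763  0.032     ]
543 250 [ 0.69416155 -0.27061966  0.012     ]
```

View pics/c1.png

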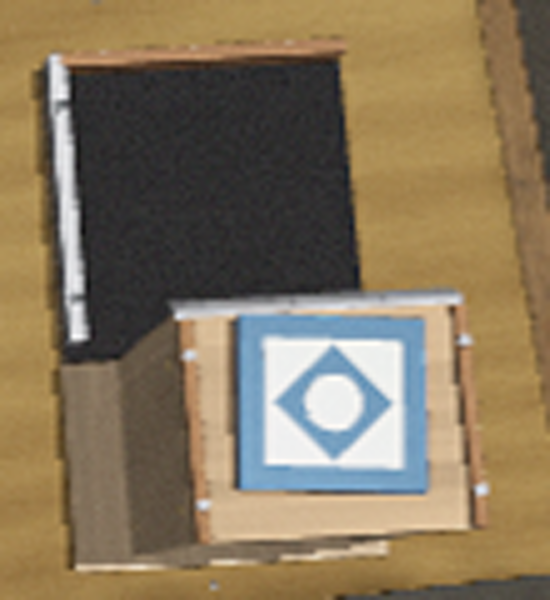

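```bash
python3 - <<'E'
from h import *
from scipy.optimize import least_squares
px=lambda x,y:(290+x/5,155+y/5)
S=[((172,302),(0,62,200)),((462,291),(0,-62,200)),((198,542),(-101,62,208)),((486,525),(-101,-62,208)),((338,62),(150,-67,12)),((66,72),(150,80,32)),((88,340),(8,80,32))]
U=np.array([px(*a) for a,_ in S]);P=np.array([b for _,b in S])/1000
def W(q,P):
    c,s=np.cos(q[2]),np.sin(q[2]); return P@np.array([[c,s,0],[-s,c,0],[0,0,1]])+[q[0],q[1],0]
r=least_squares(lambda q:(proj("top",W(q,P))-U).ravel(),[.54,-.2,0])
print(r.x,np.degrees(r.x[2]));print(r.fun.reshape(-1,2).round(1))
q=r.x
T=[px(*a) for a in[(238,315),(424,320),(428,492),(238,490)]]
C=np.array([ray("top",*t,.214) for t in T]);print(C.round(4),C.mean(0))
d=C-[q[0],q[1],0];c,s=np.cos(q[2]),np.sin(q[2]);print((d[:,:2]@np.array([[c,-s],[s,c]])).round(4))
np.save("q.npy",q)
# side check
f=grab_frame("side");pts=proj("side",W(q,np.array([[0,62,200],[0,-62,200],[-101,62,200],[-101,-62,200],[158,80,32],[8,80,32]])/1000));print(pts*1.5)
M=R.from_rotvec(get_obs()["orientation"]).as_matrix();print(M.round(3))
E
```

```text
[ 0.53989249 -0.20141765  0.05507696] 3.1556775404072015
[[ 0.5  1. ]
 [-0.5  0.3]
 [-0.2  0. ]
 [ 0.8  0.3]
 [ 0.4 -0.4]
 [-0.4 -1.4]
 [-0.7 -0.1]]
[[ 0.5313 -0.1643  0.214 ]
 [ 0.5293 -0.2435  0.214 ]
 [ 0.4565 -0.2418  0.214 ]
 [ 0.4571 -0.1619  0.214 ]] [ 0.49355078 -0.20287915  0.214     ]
[[-0.0066  0.0376]
 [-0.0129 -0.0415]
 [-0.0855 -0.0358]
 [-0.0805  0.044 ]]
[[444.40245436 237.59648717]
 [469.54333988 209.66290468]
 [494.82026001 251.73297582]
 [517.42107765 222.14156688]
 [366.29231577 291.08453978]
 [431.59921778 312.34751303]]
[[ 0.952  0.305 -0.   ]
 [ 0.305 -0.952  0.001]
 [-0.    -0.001 -1.   ]]
```

Stand fit: edge at world (0.540, -0.201), yaw 3.2°, residuals about 1 px. The tile centre is at stand (-46, +1) mm. Moving above the spot behind the tile.

jog_arm(plan=[[[2.2,4.3,0.4],-0.0255],[[2.2,4.3,0.4],-0.0255],[[2.2,4.3,0.4],-0.0255],[[2.2,4.3,0.4],-0.0255],[[2.2,4.3,0.4],-0.0255],[[2.2,4.3,0.4],-0.0255],[[2.2,4.3,0.4],-0.0255],[[2.2,4.3,0.4],-0.0255],[[2.2,4.3,0.4],-0.0255],[[2.1,4.3,0.4],-0.0255],[[0,0,0],0],[[0,0,0],0]], hand=4)

```text
clock: 1.4
tcp_pos: [0.4251, -0.212, 0.344]
orientation: [3.14, 0.091, 0.0]
contact_force: [-0.1, -0.5, -0.1]
grip_width: 0.04
```

```bash
python3 - <<'E'
from h import *
o=get_obs();M=R.from_rotvec(o["orientation"]).as_matrix();print(o["clock"],o["tcp_pos"],M.round(3),o["joints"].round(3),o["grip_width"])
q=np.load("q.npy");c,s=np.cos(q[2]),np.sin(q[2])
d=o["tcp_pos"][:2]-q[:2];print("stand frame",c*d[0]+s*d[1],-s*d[0]+c*d[1], "yaw",np.degrees(np.arctan2(M[1,0],M[0,0])))
import numpy as np
def tri(a,b):
    A=[];B=[]
    for n,(u,v) in(("top",a),("side",b)):
        K,p,Mm=cam(n);dd=Mm@np.linalg.solve(K,[u/1.5,v/1.5,1]);dd/=np.linalg.norm(dd);Q=np.eye(3)-np.outer(dd,dd);A.append(Q);B.append(Q@p)
    x,r,_,_=np.linalg.lstsq(np.vstack(A),np.hstack(B),rcond=None);return x,r
print("lamp -y lower corner",tri((590,137),(380,97)),"+y",tri((62,177),(175,245)))
E
```

```text
1.4 [ 0.42514103 -0.21195042  0.34399081] [[ 0.998  0.058  0.   ]
 [ 0.058 -0.998 -0.   ]
 [ 0.     0.    -1.   ]] [ 0.534  0.117 -0.219  1.956  0.029  1.072 -1.211] 0.0399516627829179
stand frame -0.11515728439999309 -0.004199831087182538 yaw 3.3225857644650088
lamp -y lower corner (array([ 0.74048839, -0.23785663,  0.40041485]), array([3.05760536e-06])) +y (array([0.67441754, 0.38730071, 0.41619525]), array([7.86147123e-05]))
```

jog_arm(plan=[[[0.6,0.3,0],0],[[0.7,0.3,-1],0],[[0,0,-2],0],[[0,0,-2],0],[[0,0,-1],0],[[0,0,-0.5],0],[[0,0,-0.2],0],[[0,0,0],0]])

```text
clock: 2.2
tcp_pos: [0.438, -0.2071, 0.2771]
orientation: [3.14, 0.085, 0.001]
contact_force: [0.5, -0.2, 0.5]
grip_width: 0.04
```

jog_arm(plan=[[[0,0,-0.1],0],[[0,0,-0.1],0],[[0,0,-0.1],0],[[0,0,-0.1],0],[[0,0,0],0]])

```text
clock: 2.7
tcp_pos: [0.4377, -0.2069, 0.2729]
orientation: [3.14, 0.086, -0.0]
contact_force: [0.4, -0.5, 0.5]
grip_width: 0.0399
```

```bash
python3 - <<'E'
from h import *
crop("side","c2",270,110,110,120,6)
E
```

```text
(no output)
```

View pics/c2.png

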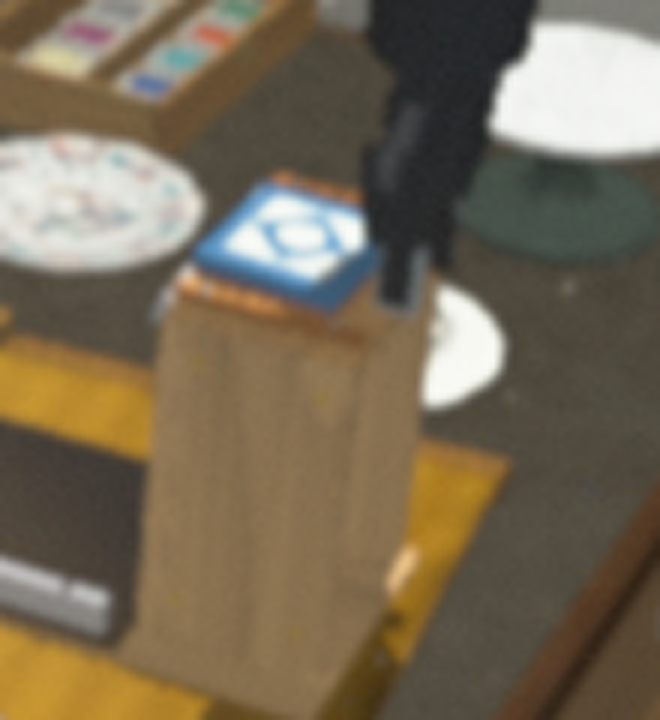

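The fingertips (crop ~ (395,300)) stand just behind the tile, near deck height, without contact. I'll probe a little lower.

jog_arm(plan=[[[0,0,-0.1],0],[[0,0,-0.1],0],[[0,0,0],0]])

```text
clock: 3.05
tcp_pos: [0.4379, -0.2069, 0.2712]
orientation: [3.14, 0.086, 0.0]
contact_force: [-1.3, 0.2, 2.6]
grip_width: 0.0403
```

jog_arm(plan=[[[0,0,-0.1],0],[[0,0,-0.1],0],[[0,0,0],0]])

```text
clock: 3.35
tcp_pos: [0.4379, -0.2069, 0.271]
orientation: [3.14, 0.086, 0.001]
contact_force: [-7.7, 3.6, 20.0]
grip_width: 0.04
```

jog_arm(plan=[[[0,0,0.55],0],[[0,0,0],0],[[0.45,0.025,0],0],[[0.45,0.025,0],0],[[0.45,0.025,0],0],[[0.45,0.025,0],0],[[0.45,0.025,0],0],[[0.45,0.025,0],0],[[0.45,0.025,0],0],[[0.45,0.025,0],0],[[0.45,0.025,0],0],[[0.45,0.025,0],0]])

```text
clock: 4.55
tcp_pos: [0.4831, -0.2043, 0.2744]
orientation: [-3.14, -0.086, 0.0]
contact_force: [-1.9, -0.3, 0.3]
grip_width: 0.0397
```

```bash
python3 - <<'E'
from h import *
crop("side","c3",260,110,110,120,6)
E
```

```text
(no output)
```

View pics/c3.png

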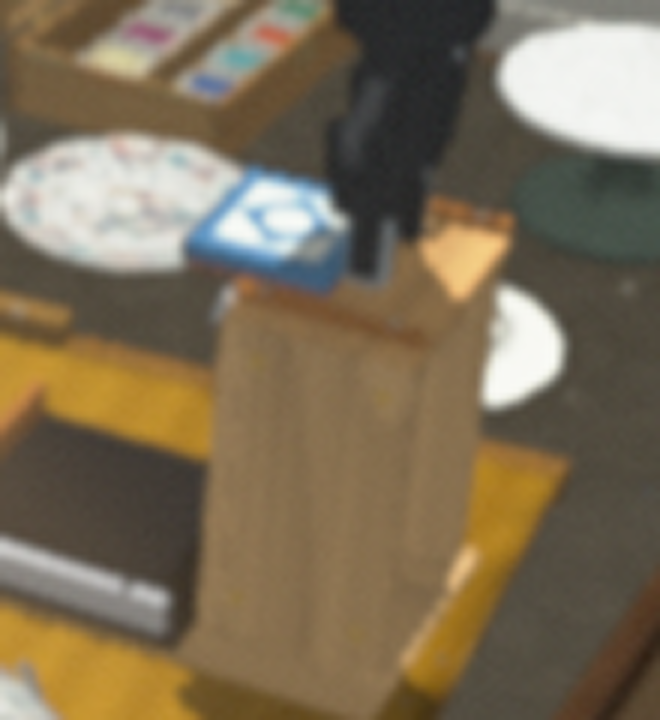

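The tile is being pushed square, its front end overhanging the edge (crop (190,250)). Continuing to the edge.

jog_arm(plan=[[[0.45,0.025,0],0],[[0.45,0.025,0],0],[[0.45,0.025,0],0],[[0.45,0.025,0],0],[[0.45,0.025,0],0],[[0.45,0.025,0],0],[[0.45,0.025,0],0],[[0.45,0.025,0],0],[[0.45,0.025,0],0],[[0.45,0.025,0],0],[[0,0,0],0],[[0,0,0],0]])

```text
clock: 5.8
tcp_pos: [0.5279, -0.2018, 0.2743]
orientation: [-3.14, -0.086, 0.0]
contact_force: [-1.3, -0.6, 0.8]
grip_width: 0.0404
```

jog_arm(plan=[[[-2,-2,2],0],[[-2,-3,3],0],[[0,-4,3],0],[[0,-4,0],0],[[0,-4,0],0],[[0,0,0],0]])

```text
clock: 6.4
tcp_pos: [0.4853, -0.3784, 0.3543]
orientation: [3.137, 0.072, -0.002]
contact_force: [-0.0, -1.0, 1.1]
grip_width: 0.04
```

```bash
python3 - <<'E'
from h import *
f=grab_frame("top")[155:275,290:400,::-1];g=grab_frame("side")[130:250,225:335,::-1]
cv2.imwrite("pics/c4.png",cv2.resize(np.hstack([f,g]),None,fx=3.6,fy=3.6,interpolation=cv2.INTER_CUBIC))
E
```

```text
(no output)
```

View pics/c4.png

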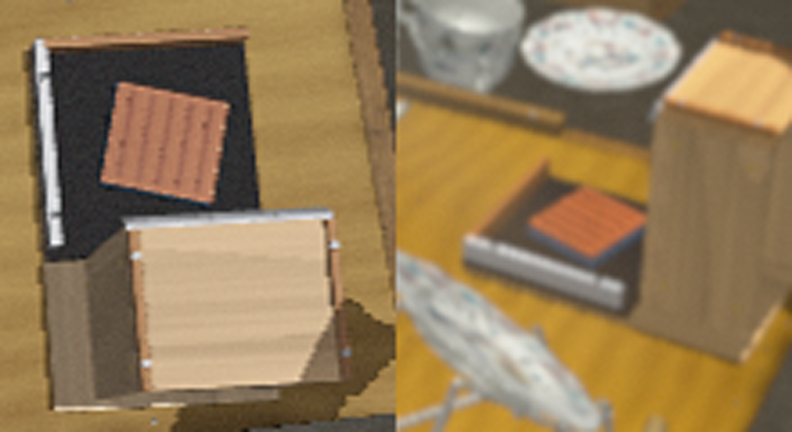

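The tile landed flat with the terracotta back up. Its corners in the left half are about (120,82), (229,102), (212,203), (100,183), so it is turned roughly 13°. Computing its pose next.

```bash
python3 - <<'E'
from h import *
q=np.load("q.npy");c,s=np.cos(q[2]),np.sin(q[2])
C=np.array([ray("top",290+x/3.6,155+y/3.6,.026) for x,y in[(120,82),(229,102),(212,203),(100,183)]]);print(C.round(4),C.mean(0).round(4))
d=C[:,:2]-q[:2];L=d@np.array([[c,-s],[s,c]]);print((L*1000).round(1),L.mean(0)*1000)
o=get_obs();print(o["tcp_pos"],o["joints"].round(2),o["clock"])
W=lambda x,y:(q[0]+c*x-s*y,q[1]+s*x+c*y)
for P in[(.075,-.1),(.075,-.085),(.075,-.01)]:print(P,W(*P))
E
```

```text
[[ 0.661  -0.1664  0.026 ]
 [ 0.6466 -0.2438  0.026 ]
 [ 0.5738 -0.229   0.026 ]
 [ 0.5878 -0.1503  0.026 ]] [ 0.6173 -0.1974  0.026 ]
[[122.8  28.3]
 [104.2 -48.2]
 [ 32.3 -29.4]
 [ 50.7  48.4]] [77.50987904 -0.23915976]
[ 0.48715069 -0.37260538  0.35395878] [ 0.66  0.34 -0.14  1.64  0.05  1.16 -1.01] 6.5
(0.075, -0.1) (np.float64(0.6202836796436121), np.float64(-0.2971373333918703))
(0.075, -0.085) (np.float64(0.6194579428181419), np.float64(-0.28216007868030646))
(0.075, -0.01) (np.float64(0.6153292586907912), np.float64(-0.20727380512248703))
```

jog_arm(plan=[[[1.3,0,0],0.143],[[1.3,0,0],0.143],[[1.3,0.5,0],0.143],[[1.3,0.9,-1],0.143],[[1.2,0.9,-1],0.143],[[1.2,0.9,-1],0.143],[[1.2,0.9,-1],0.143],[[1.2,0.9,-1],0.143],[[1.2,1,-1],0.143],[[1.2,1,-1],0.143],[[1.2,1,-1],0.143],[[0,0,0],0]])

```text
clock: 7.7
tcp_pos: [0.6247, -0.2873, 0.2729]
orientation: [-2.147, -2.289, -0.003]
contact_force: [0.3, 0.5, -0.3]
grip_width: 0.04
```

jog_arm(plan=[[[0,0,-2],0],[[0,0,-2],0],[[0,0,-2],0],[[0,0,-2],0],[[0,0,-2],0],[[0,0,0],0]])

```text
clock: 8.3
tcp_pos: [0.6218, -0.2912, 0.1721]
orientation: [-2.157, -2.277, 0.003]
contact_force: [-1.2, -0.2, 0.1]
grip_width: 0.0401
```

```bash
python3 - <<'E'
from h import *
q=np.load("q.npy");c,s=np.cos(q[2]),np.sin(q[2])
o=get_obs();M=R.from_rotvec(o["orientation"]).as_matrix();d=o["tcp_pos"][:2]-q[:2];print(o["tcp_pos"],c*d[0]+s*d[1],-s*d[0]+c*d[1],M[:,0].round(3),o["joints"].round(2))
f=grab_frame("side");cv2.imwrite("pics/c5.png",cv2.resize(f[0:300,100:,::-1],None,fx=1.9,fy=1.9,interpolation=cv2.INTER_CUBIC))
E
```

```text
[ 0.62179408 -0.29122836  0.17213958] 0.07683338972101122 -0.09418313744030483 [-0.054  0.999  0.002] [ 0.64  0.67 -0.43  1.6   0.33  0.95  0.15]
```

View pics/c5.png

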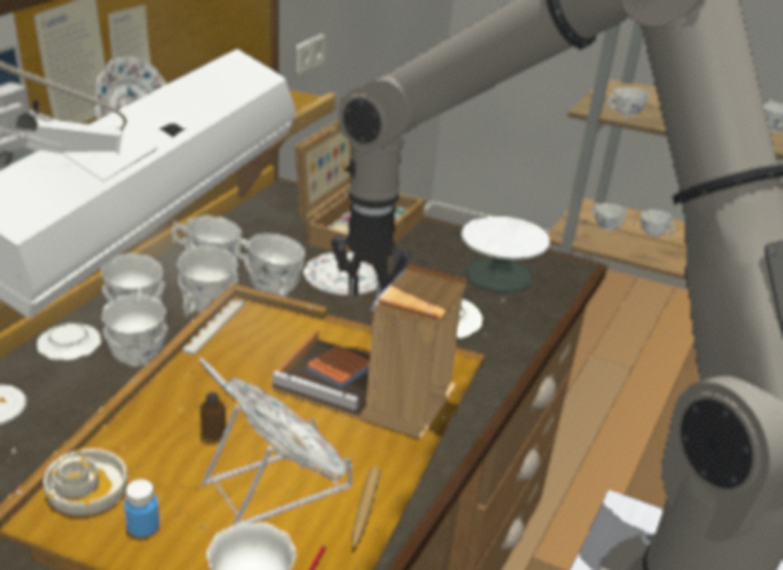

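The gripper hangs clear to the right of the bed, the jaws across it, well away from the lamp. Lowering, then pushing toward the fence.

jog_arm(plan=[[[0,0,-2],0],[[0,0,-2],0],[[0,0,-2],0],[[0,0,-1.4],0],[[0,0,-0.6],0],[[0,0,-0.3],0],[[0,0,0],0]])

```text
clock: 9.05
tcp_pos: [0.6242, -0.2919, 0.092]
orientation: [2.157, 2.283, 0.0]
contact_force: [-0.3, -0.0, -0.3]
grip_width: 0.0402
```

jog_arm(plan=[[[-0.035,0.6,0],0],[[-0.035,0.6,0],0],[[-0.035,0.6,0],0],[[-0.035,0.6,0],0],[[-0.035,0.6,0],0],[[-0.03,0.6,0],0],[[-0.03,0.6,0],0],[[-0.03,0.6,0],0],[[-0.03,0.6,0],0],[[-0.03,0.6,0],0],[[-0.03,0.6,0],0],[[0,0,0],0]])

```text
clock: 10.25
tcp_pos: [0.6203, -0.2243, 0.0914]
orientation: [-2.155, -2.285, -0.001]
contact_force: [-0.4, 0.4, 0.3]
grip_width: 0.0401
```

```bash
python3 - <<'E'
from h import *
q=np.load("q.npy");c,s=np.cos(q[2]),np.sin(q[2])
o=get_obs();d=o["tcp_pos"][:2]-q[:2];print(o["tcp_pos"],c*d[0]+s*d[1],-s*d[0]+c*d[1],o["contact_force"])
g=grab_frame("side")[130:250,225:335,::-1]
cv2.imwrite("pics/c6.png",cv2.resize(g,None,fx=5,fy=5,interpolation=cv2.INTER_CUBIC))
E
```

```text
[ 0.62032645 -0.2242578   0.09143825] 0.07905465704688061 -0.027233333617616522 [-0.42685386  0.41138226  0.30751702]
```

View pics/c6.png

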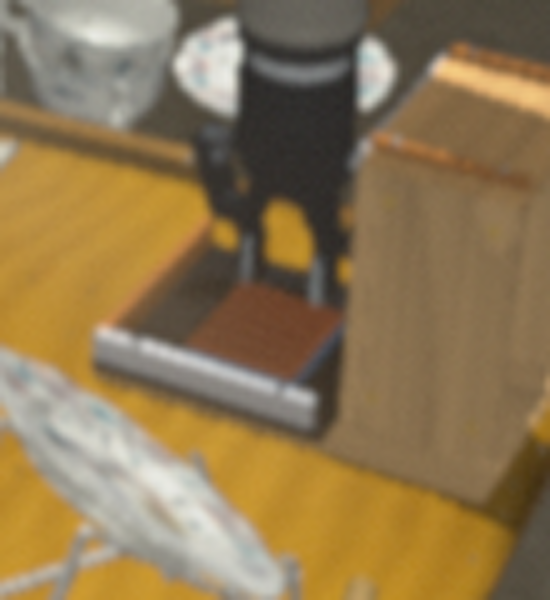

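The tile is nearly square now, but it has slid toward the deck and the left fingertip (248,280) only catches its corner. I'll measure its corners before pushing on.

```bash
python3 - <<'E'
from h import *
q=np.load("q.npy");c,s=np.cos(q[2]),np.sin(q[2])
for x,y in[(188,343),(248,284),(343,319),(295,378)]:
    d=ray("side",225+x/5,130+y/5,.026)[:2]-q[:2];print(((c*d[0]+s*d[1])*1000).round(1),((-s*d[0]+c*d[1])*1000).round(1))
E
```

```text
100.3 65.9
96.2 -10.5
26.6 -5.0
26.6 66.2
```

jog_arm(plan=[[[0,-0.8,0],0],[[-0.6,0,-0.3],0],[[-0.6,0,0],0],[[0,0,0],0],[[-0.02,0.5,0],0],[[-0.02,0.4,0],0],[[-0.02,0.4,0],0],[[-0.02,0.4,0],0],[[-0.02,0.3,0],0],[[-0.02,0.2,0],0],[[0,0,0],0]])

```text
clock: 11.4
tcp_pos: [0.6083, -0.2122, 0.0891]
orientation: [2.156, 2.281, 0.004]
contact_force: [5.4, 0.2, -0.0]
grip_width: 0.0398
```

jog_arm(plan=[[[0,0.2,0],0],[[0,0.1,0],0],[[0,0,0],0]])

```text
clock: 11.7
tcp_pos: [0.6082, -0.2099, 0.0891]
orientation: [2.156, 2.28, 0.003]
contact_force: [5.5, -1.7, 0.3]
grip_width: 0.04
```

```bash
python3 - <<'E'
from h import *
q=np.load("q.npy");c,s=np.cos(q[2]),np.sin(q[2])
o=get_obs();d=o["tcp_pos"][:2]-q[:2];print(o["tcp_pos"],c*d[0]+s*d[1],-s*d[0]+c*d[1],o["contact_force"])
E
```

```text
[ 0.60818083 -0.20990568  0.08909251] 0.06771752449950172 -0.012234370430623025 [ 5.46141182 -1.7000076   0.25798629]
```

A 5 N force along +x means the wrist is brushing the stand. Backing off a little in x, then finishing the push.

jog_arm(plan=[[[0,-0.4,0],0],[[0.5,0,0],0],[[0,0,0],0],[[0,0.3,0],0],[[0,0.2,0],0],[[0,0.1,0],0],[[0,0,0],0]])

```text
clock: 12.4
tcp_pos: [0.6116, -0.207, 0.0882]
orientation: [-2.157, -2.284, 0.001]
contact_force: [-1.0, -0.4, -1.4]
grip_width: 0.0404
```

jog_arm(plan=[[[0,0.1,0],0],[[0,0.1,0],0],[[0,0,0],0]])

```text
clock: 12.7
tcp_pos: [0.6116, -0.2068, 0.0884]
orientation: [2.158, 2.282, -0.003]
contact_force: [-1.3, -6.6, 0.4]
grip_width: 0.0404
```

Contact with the fence: the reaction rose to 6.6 N and motion stopped. One small extra press, then retreat.

jog_arm(plan=[[[0,0.1,0],0],[[0,0.1,0],0],[[0,0,0],0]])

```text
clock: 13.0
tcp_pos: [0.6116, -0.2066, 0.0885]
orientation: [2.158, 2.279, -0.005]
contact_force: [-1.3, -9.2, -1.9]
grip_width: 0.04
```

jog_arm(plan=[[[0,-0.5,0],0],[[0.3,-2,0],0],[[0.3,-4,0],0],[[0,-4,0],0],[[0,0,3],0],[[0,0,4],0],[[0,-2,4],0],[[0,-4,4],0],[[-1,-4,4],0],[[-1,-4,3],0],[[0,0,0],0],[[0,0,0],0]])

```text
clock: 14.2
tcp_pos: [0.5994, -0.4381, 0.2988]
orientation: [2.159, 2.281, 0.002]
contact_force: [-0.5, 0.5, -0.4]
grip_width: 0.0401
```

```bash
python3 - <<'E'
from h import *
f=grab_frame("top")[155:275,290:400,::-1];g=grab_frame("side")[130:250,225:335,::-1]
cv2.imwrite("pics/c7.png",cv2.resize(np.hstack([f,g]),None,fx=3.6,fy=3.6,interpolation=cv2.INTER_CUBIC))
E
```

```text
(no output)
```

View pics/c7.png

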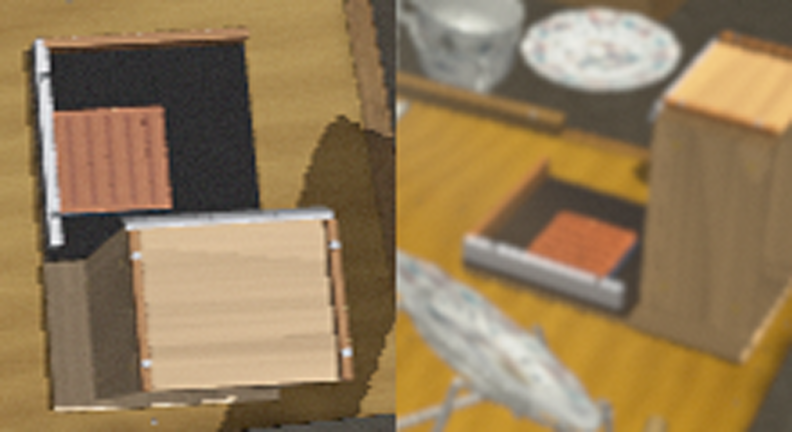

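The tile lies back up against the fence, with right-hand corners at about (164,107) and (171,209) in the left half. I'll check the numbers and hand in if they agree.

```bash
python3 - <<'E'
from h import *
q=np.load("q.npy");c,s=np.cos(q[2]),np.sin(q[2])
L=[]
for x,y in[(164,107),(171,209),(54,111),(62,213)]:
    d=ray("top",290+x/3.6,155+y/3.6,.026)[:2]-q[:2];L.append([(c*d[0]+s*d[1])*1000,(-s*d[0]+c*d[1])*1000])
L=np.array(L);print(L.round(1),L.mean(0))
e=L[0]-L[1];a=np.degrees(np.arctan2(e[1],e[0]));print("yaw",a)
if abs(a)<3 and abs(L[:2,1].mean())<4: print("ok",hand_in())
E
```

```text
[[103.   -1.5]
 [ 29.6  -0.2]
 [104.2  77. ]
 [ 30.8  76.8]] [66.87642235 38.01483851]
yaw -1.083166383991389
the job is handed in; nothing more can be done
ok None
```

The job is handed in. The tile lies face down (terracotta back up) on the rubber bed with its side against the aluminium fence. The robot's clock stood at about 14 s, against the 45 s limit.

- **Turning over:** I pushed the tile along the deck with two fingertips at 45 mm/s and over the edge. It landed flat, turned about 13° from square.
- **Sliding:** I then pushed it sideways until the fence stopped it, with about 9 N of reaction.
- **Last check from the top camera:** the right side is at y = -1.5 to -0.2 mm (0 is ideal) and the yaw is about -1°, which is within what I can read off the picture. The mean of the four corners gives a centre y of 38.0 mm against 40 mm. The fence partly hides the left edge in that view, so I trust the right side more.
- **Stand contact:** during the slide the wrist brushed the stand with about 5 N. I backed off 5 mm and finished the push clear of it.
- **Jar, bowl and bottle:** the arm never went near them, but I did not measure their positions again at the end.

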